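Load a turned part into the sample dock and latch its tray

TASK

Stand the flanged spigot, flange down, in the sample tray that sticks out of the dock. Then push the tray in until its push-push latch catches and let go, so that the tray stays in, level with its closed neighbour, with the part still standing in it.

Things in the scene. Friction and masses are not known exactly. Their poses are not given: they have to be found in the camera images.
- spigot: Turned steel part to load: round flange (diameter 40 mm, 10 high) with a thinner spigot (diameter 20, 30 high) on its centre; 40 mm high, 170 g. Stands flange down on the bench at the robot's left. Origin: centre of the flange's underside, z up. Nearby steel parts are not it: plug without flange, bush with a hole, wide low cover (diameter 56).
- tray (a joint): How far the white tray is pushed into the low black dock (72 mm high), m: 0 fully out (start), 0.071 end stop. Spring 2 to 3 N outwards, drag 12 N per m/s, latch 2 N more: a slow push takes 2 to 6 N. Push-push latch: pushed past 0.068 and let go, it comes back to 0.058 and stays; pushed less, it springs out; a second push to the end when latched releases it. The closed neighbour tray is fixed.
- tray_in (a point): Centre of the tray pocket's floor, 12 mm above the bench; moves with the tray. Pocket 66 mm (x) by 76 mm (y); side and rear walls 11 mm high, the front wall is the front plate. x: level, the direction in which the tray is pushed in; y along the plate; z up. Tray out: the dock's front face is 39 mm from here along x.
- tray_front (a point): Centre of the outer face of the tray's upright front plate, 25 mm above the bench; moves with the tray; axes as tray_in, 39 mm from it against x. Push here along x. Plate 92 mm wide, 6 thick, from 4 to 42 mm above the bench. Its outer face stands 78 mm before the dock's face when out, 20 latched, 7 at the end stop.
Mind the look-alikes: they are no part of the job. Leave any black or orange look-alike of the spigot alone.

How it is judged:
By the outcome, as a careful person would: the job done as asked, in the order asked, and still so for the second after the job is handed in, with the robot touching nothing.
It also fails if it takes over 58 s, if anything falls off the work surface, if the arm or the gripper's body presses on something with over 40 N, if the wrist force passes 120 N, or if a joint passes its speed limit or range.

ROBOT

A 6-joint arm with a two-finger parallel gripper is mounted at the origin on the work surface. World frame = base frame: x ahead of the robot, y to its left, z up, the work surface at z = 0. Lengths are in m, angles in rad, forces in N, time in s.
With the tool pointing down it reaches from about 0.325 to 0.85 m from the base axis. Payload 15.5 kg.
Tool frame: the origin (TCP) lies between the finger pads; the fingertips stand bot.tcp_to_tips ahead of it and the grasp point (between the pads) lies 5 mm behind it (bot.tcp_to_tips is the distance from the TCP to the fingertips, in m); z points along the fingers, y is the line along which they close (so a half turn about z gives the same grasp; the last joint's range is limited). The gripper opens to 91 mm and grips with 3 to 60 N. Pads are 32 mm wide; open, the fingers measure 118 mm over their backs; the gripper's body (76 mm by 178 mm) begins 60 mm behind the grasp point.
Start: joints at [1.038, 0.494, 1.345, -0, 1.302, -0.096], TCP at [0.264, 0.566, 0.198] pointing down, gripper open.
Joint ranges: [-2.91, 2.91], [-0.82, 2.16], [0.22, 2.67], [-1.22, 4.37], [0.12, 2.79], [-3.08, 3.08]. Speed limits (rad/s): [1.89, 1.89, 2.57, 3.01, 3.01, 3.01].

INTERFACE

Orientations are given as a unit quaternion [w, x, y, z].
In Python, from rig import sensors, cams, bot, look_for, pinpoint gives the robot as it stands.
- The arm moves only by the tool carry_out, never from a script. Its argument "targets" is a list that holds one entry, the list of rows, each a list of 7 numbers: the shift along the tool's x, y, z in cm, then the turn, a rotation vector about the tool's x, y, z in degrees, then the opening, from 0 (shut) to 1 (fully open). A call has 1 to 8 rows; each row is the pose to reach, as a shift and turn from the pose commanded when the call began, along the tool's axes at that moment; what a row does not reach only later rows make up. A row lasts 1/10 s, in which the tool goes at most 50 mm and 8.59 degrees, less where a joint would pass 70% of its speed; a pose out of reach is approached as far as the arm can. A call with a gripper value outside its range is refused whole. The fingers move at their own pace and stop on an object; the grip force is fixed at half the most. Time passes only in rows, so rows that repeat a pose let the fingers close. It gives the time, the measured TCP pose, the force, the opening and the grip force at its end, in the units of the state.
- sensors.sense(): the state, without advancing time (a new reading comes with each control period).
- cams.get_image(name): name is "side" or "top"; returns a dict with "pixels" (420x560x3 uint8, blue, green, red), "range_z" (420x560 float32, m along the optical axis (not along the pixel's ray), 0 where there is no reading), "intrinsics" (3x3 intrinsics, pixels), "cam_to_world" (4x4, takes a point from camera to world coordinates). Camera axes: x right, y down, z forward; pixel columns grow to the right and rows downward; lengths in m; the calibration is good to about 2 mm. A picture is of the moment at which its call begins.
- bot.job_done(): hands the job in; it is judged then, once.
Trained networks look in a picture, given as the dict that the camera call returned (one of the last four; its "shot" number tells which), for a name from the list of things; names that differ only in an ending like _2 or _b are one class to them, and where a whole thing is asked for, a point or a joint stands for the part that bears it (a point fixed in the world has none). Each returns a list of dicts, best first, with "confidence" (0 to 1); they miss things now and then, are a little off and sometimes report something else, mostly with a low value. They report only what shows in the picture. A call takes as long as a camera call. They do not tell look-alikes from the thing itself.
- look_for(picture, name): "extent" ([centre column, centre row, width, height] in pixels, round what is visible of it).
- pinpoint(picture, name): "point" ([column, row] in pixels: a listed point, or the origin of a listed thing).
The state is a dict: "clock": time; "joint_positions": joint angles; "joint_velocities": joint speeds; "tau": joint torques, N m; "position": TCP position; "ee_rot": TCP orientation; "contact_force": force on the tool from outside, world axes, zero at the start; "moment": the same for the moment, N m; "finger_gap": opening from 0.0 (shut) to 1.0 (fully open); "grip_force": force on a finger pad.
Only numpy, scipy, OpenCV 4.12 (cv2) and the standard library are available. Lean on these libraries where they do the work, as an engineer would, in place of code of your own. Each camera call takes 0.05 s, during which the arm holds its last target. There are 200 camera calls.

## Working session

There is one attempt and no reset: what is moved stays moved. The work goes in short steps, Python scripts to look and compute and a tool call to move; the robot and the scene stay as the last step left them, time stands still between calls to the robot, and variables do not carry over. Pictures are saved under pics/ and viewed, at most 10 in all, crops included, and the job is handed in when it is done.

Besides the shell and the picture viewer there is one more tool, called after "Call:" as name(argument=value, ...) on one line, values as JSON. carry_out: Moves the arm, as the interface text tells. Its arguments: {"type":"object","properties":{"targets":{"type":"array","items":{"type":"array","items":{"type":"array","items":{"type":"number"}}}}},"required":["targets"]}

```bash
mkdir -p pics
cat > h.py <<'E'
import numpy as np, cv2
from rig import sensors, cams, bot, look_for, pinpoint
def world(p,u,v,z=None,r=2):
    """pixel -> world, by depth, or on the plane at height z"""
    K=np.array(p["intrinsics"]);T=np.array(p["cam_to_world"])
    ray=np.linalg.inv(K)@[u,v,1]
    if z is None:
        d=p["range_z"][int(v)-r:int(v)+r+1,int(u)-r:int(u)+r+1];d=np.median(d[d>0])
    else: d=(z-T[2,3])/(T[:3,:3]@ray)[2]
    return T[:3,:3]@(ray*d)+T[:3,3]
E
python3 - <<'E'
from h import *
np.set_printoptions(precision=4,suppress=True)
s=sensors.sense();print(s, bot.tcp_to_tips)
ims=[]
for n in("top","side"):
    p=cams.get_image(n);ims.append(p["pixels"]);print(n,p["cam_to_world"],p["intrinsics"])
    cv2.imwrite(f"pics/{n}0.png",p["pixels"])
    for t in("spigot","tray","tray_in","tray_front"):
        for f,k in((look_for,"extent"),(pinpoint,"point")):
            if t=="tray" and k=="point":continue
            for d in f(p,t)[:4]:
                print(t,k,np.round(d[k],1),round(d["confidence"],2),world(p,*d[k][:2]))
E
```

```text
{'clock': 0.0, 'joint_positions': array([ 1.0385,  0.4942,  1.3462, -0.    ,  1.3025, -0.0955]), 'joint_velocities': array([-0.0003,  0.0006, -0.002 ,  0.0008, -0.0006, -0.0007]), 'tau': array([  0.0023, -87.8806, -38.1856,   0.071 ,   0.0532,   0.    ]), 'position': array([0.2642, 0.5659, 0.1974]), 'ee_rot': array([-0.0002,  0.2167,  0.9762, -0.0006]), 'contact_force': array([0.4914, 0.8138, 0.0119]), 'moment': array([0.0392, 0.0324, 0.0225]), 'grip_force': 0.0, 'finger_gap': 0.9980762190249757} 0.014
top [[-0.0114 -0.9871  0.1594  0.4321]
 [-0.9998  0.0083 -0.0202  0.1012]
 [ 0.0186 -0.1596 -0.987   0.8273]
 [ 0.      0.      0.      1.    ]] [[495.4478   0.     274.045 ]
 [  0.     495.4478 207.1643]
 [  0.       0.       1.    ]]
spigot extent [138.9 158.6  24.3  23.1] 0.85 [0.6442 0.3071 0.0287]
spigot extent [180.1 211.6  23.7  27.3] 0.82 [0.5533 0.2356 0.0406]
spigot extent [128.4 248.8  23.9  23.3] 0.81 [0.4946 0.3159 0.0404]
spigot extent [132.3 203.5  27.5  25.2] 0.74 [0.5671 0.3123 0.0402]
spigot point [127.4 247.5] 0.97 [0.4966 0.3174 0.0407]
spigot point [130.5 206. ] 0.
[... 836 characters left out ...]
0.0254]
spigot extent [302.2 151.9  17.7  21. ] 0.61 [0.6402 0.2167 0.0239]
spigot extent [254.8 133.5  15.7  20. ] 0.57 [0.5651 0.3141 0.0212]
spigot point [264.5 162.1] 0.82 [0.5593 0.2283 0.0101]
spigot point [257.5 139.9] 0.81 [0.5681 0.3052 0.0089]
spigot point [300.9 156.6] 0.81 [0.6379 0.2172 0.011 ]
spigot point [224.7 145. ] 0.74 [0.4939 0.3111 0.0109]
tray extent [344.  293.5  67.7  55.4] 0.61 [ 0.5808 -0.1207  0.0119]
tray_in extent [342.3 295.5  65.6  54.4] 0.67 [ 0.5766 -0.1231  0.0117]
tray_in point [346.5 304.9] 0.72 [ 0.5759 -0.1407  0.0111]
tray_front extent [338.4 293.5  64.4  55.6] 0.74 [ 0.5722 -0.1176  0.0118]
tray_front point [333.7 280.5] 0.63 [ 0.5658 -0.1077  0.0391]
```

Run:
```python
import cv2,numpy as np
a=cv2.imread("pics/top0.png");b=cv2.imread("pics/side0.png")
A=cv2.resize(a[130:290,90:240],None,fx=2.6,fy=2.6,interpolation=2)
B=cv2.resize(a[130:290,340:490],None,fx=2.6,fy=2.6,interpolation=2)
cv2.imwrite("pics/crop_top.png",np.hstack([A,B]))
A=cv2.resize(b[100:200,190:340],None,fx=3.9,fy=3.9,interpolation=2)[:390]
cv2.imwrite("pics/crop_side.png",A)
```

```text
(no output)
```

View pics/top0.png

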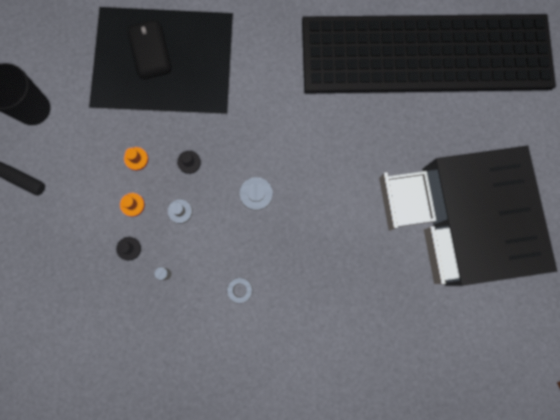

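View pics/crop_top.png

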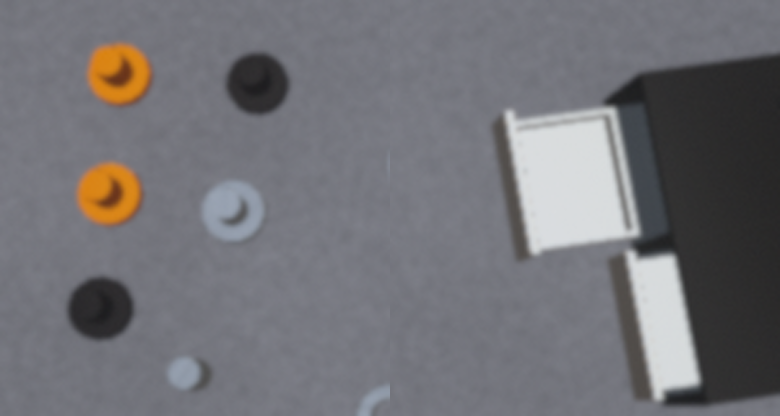

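View pics/crop_side.png

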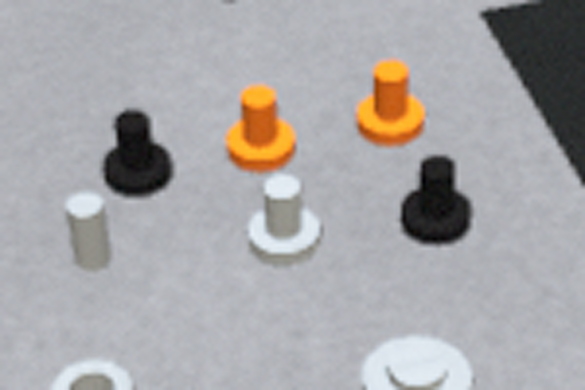

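Steel flange-plus-spigot is the one at top (180,211) / side (264,155). It is neither black nor orange, and has a thin stub on a wide flange. The others are the orange ones at top (135,158) and (131,204), the black ones at (189,162) and (128,248), the flangeless plug (162,273), the bush (239,290) and the wide cover (256,193). The crops confirm this. The open tray's front plate runs from top (386,173) to (397,227), and the closed neighbour is at (445,255).

```bash
cat >> h.py <<'E'
from scipy.spatial.transform import Rotation as R
def cloud(p):
    K=np.array(p["intrinsics"]);T=np.array(p["cam_to_world"]);d=p["range_z"]
    v,u=np.indices(d.shape);c=np.stack([(u-K[0,2])/K[0,0]*d,(v-K[1,2])/K[1,1]*d,d],-1)
    return c@T[:3,:3].T+T[:3,3],d>0
def near(p,c,rad,z0,z1):
    X,m=cloud(p);m=m&(np.linalg.norm(X[...,:2]-c,axis=-1)<rad)&(X[...,2]>z0)&(X[...,2]<z1)
    return X[m],p["pixels"][m]
def tool():
    s=sensors.sense();q=s["ee_rot"];return np.array(s["position"]),R.from_quat([q[1],q[2],q[3],q[0]])
def go(P,ydir):
    """shift (cm) and turn (deg) in tool axes to TCP position P, pointing down, tool y along +-ydir (radians)"""
    p,r=tool();z=np.array([0,0,-1.])
    for a in (ydir,ydir+np.pi):
        y=np.array([np.cos(a),np.sin(a),0]);M=R.from_matrix(np.stack([np.cross(y,z),y,z],1))
        print("shift cm",np.round(r.inv().apply(np.array(P)-p)*100,2),"turn deg",np.round(np.degrees((r.inv()*M).as_rotvec()),1))
E
python3 - <<'E'
from h import *
np.set_printoptions(precision=4,suppress=True)
for n in("top","side"):
    p=cams.get_image(n)
    a,_=near(p,[.557,.233],.035,.034,.05);f,_=near(p,[.557,.233],.04,.006,.018)
    print(n,"top face",len(a),cv2.minEnclosingCircle(a[:,:2].astype(np.float32)),np.median(a[:,2]),
      "flange",len(f),cv2.minEnclosingCircle(f[:,:2].astype(np.float32)),np.median(f[:,2]))
    a,c=near(p,[.568,-.12],.075,.036,.05);a=a[c.min(1)>130]
    print("plate top",len(a),cv2.minAreaRect(a[:,:2].astype(np.float32)),a[:,2].mean())
    a,c=near(p,[.568,-.14],.09,.005,.033);a=a[c.min(1)>150]
    print("floor",len(a),cv2.minAreaRect(a[:,:2].astype(np.float32)),np.median(a[:,2]))
    a,c=near(p,[.55,-.24],.12,.065,.08)
    print("dock top",len(a),cv2.minAreaRect(a[:,:2].astype(np.float32)),np.median(a[:,2]), a[np.argmax(a[:,1])])
E
```

```text
top top face 124 ((0.5584772825241089, 0.24094592034816742), 0.009700514376163483) 0.04134608766897835 flange 307 ((0.5525837540626526, 0.24218088388442993), 0.025600336492061615) 0.011309126275029002
plate top 287 ((0.5512923002243042, -0.11758901178836823), (0.12645992636680603, 0.049873724579811096), 38.299381256103516) 0.042864029587744865
floor 2082 ((0.5525320172309875, -0.1514691412448883), (0.13929840922355652, 0.07744954526424408), 18.92144775390625) 0.014131481586829475
dock top 12114 ((0.540717363357544, -0.2585280239582062), (0.20238414406776428, 0.1525932252407074), 7.42414665222168) 0.07341803825455823 [ 0.6285 -0.1707  0.0679]
side top face 65 ((0.5585834980010986, 0.2398240715265274), 0.010171836242079735) 0.03988768964561329 flange 144 ((0.5569508075714111, 0.239463210105896), 0.021028967574238777) 0.010311813416061244
plate top 300 ((0.5525065660476685, -0.11782926321029663), (0.12592829763889313, 0.04976220801472664), 38.073055267333984) 0.041151012875552125
floor 1515 ((0.5734357833862305, -0.13168498873710632), (0.09112711995840073, 0.05276124179363251), 7.439515590667725) 0.01284488699066677
dock top 15639 ((0.54124915599823, -0.25888538360595703), (0.20367178320884705, 0.1508469581604004), 7.624949932098389) 0.07239561451405518 [ 0.6252 -0.1716  0.0704]
```

Run:
```python
from h import *
np.set_printoptions(precision=4,suppress=True)
go([.5585,.2405,.10],np.radians(7.5))
a=np.radians(7.5);e=np.array([np.cos(a),np.sin(a)]);x=np.array([np.sin(a),-np.cos(a)])
for n in("top","side"):
    p=cams.get_image(n)
    for lo,hi,nm in((.037,.047,"plate"),(.005,.033,"floor")):
        P,c=near(p,[.568,-.13],.075,lo,hi);P=P[(c.min(1)>130)]
        s=P[:,:2]@x;t=P[:,:2]@e;P=P[(t>.49)];s=P[:,:2]@x;t=P[:,:2]@e
        k=s<np.median(s)+.01 if nm=="plate" else s>-99
        b=cv2.fitLine(P[k][:,:2].astype(np.float32),2,0,.01,.01).ravel()
        print(n,nm,k.sum(),"s",np.percentile(s[k],[2,50,98]),"t",np.percentile(t[k],[2,50,98]),"ang",np.degrees(np.arctan2(b[1],b[0])), np.median(P[:,2]))
    P,c=near(p,[.55,-.24],.12,.066,.08);s=P[:,:2]@x
    print("dock front s",np.percentile(s,[.5,2]))
```

```text
shift cm [-40.43 -17.08   9.8 ] turn deg [-0.  -0.  57.5]
shift cm [-40.43 -17.08   9.8 ] turn deg [   0.    -0.  -122.5]
top plate 247 s [0.1736 0.1761 0.1798] t [0.5068 0.5501 0.5942] ang 7.760904 0.042779995905984136
top floor 1982 s [0.1893 0.2209 0.249 ] t [0.5093 0.5513 0.5916] ang 9.319614 0.013967798404951437
dock front s [0.2519 0.2532]
side plate 250 s [0.1745 0.1785 0.1809] t [0.507  0.5496 0.5946] ang 7.682039 0.04180927916216559
side floor 1674 s [0.1795 0.1995 0.2266] t [0.5091 0.5518 0.5919] ang 5.6996365 0.01302023411059966
dock front s [0.2535 0.2562]
```

Call:
carry_out(targets=[[[-5,-2.1,0,0,0,8,0.5],[-10,-4.2,0,0,0,16,0.5],[-15,-6.4,1,0,0,24,0.5],[-20,-8.5,2,0,0,32,0.5],[-25,-10.6,4,0,0,40,0.5],[-30,-12.7,6,0,0,48,0.5],[-35,-14.8,7,0,0,56,0.5],[-40.4,-17.1,8,0,0,57.5,0.5]]])

```text
clock: 1.8
position: [0.5271, 0.2743, 0.127]
ee_rot: [-0.0, 0.662, 0.75, -0.0]
contact_force: [1.3, 0.6, 0.5]
finger_gap: 0.503
grip_force: 0.0
```

Call:
carry_out(targets=[[[0,0,0,0,0,0,0.5],[0,0,0,0,0,0,0.5]]])

```text
clock: 2.0
position: [0.5267, 0.275, 0.1273]
ee_rot: [-0.0, 0.66, 0.751, -0.0]
contact_force: [0.2, 0.8, -0.3]
finger_gap: 0.497
grip_force: 0.0
```

Run:
```python
from h import *
go([.5585,.2405,.05],np.radians(7.5));go([.5585,.2405,.0265],np.radians(7.5));print(tool()[0],sensors.sense()["finger_gap"])
```

```text
shift cm [-3.83  2.72  7.73] turn deg [-0.   0.  -0.1]
shift cm [-3.83  2.72  7.73] turn deg [  0.    0.  179.9]
shift cm [-3.83  2.72 10.08] turn deg [-0.   0.  -0.1]
shift cm [-3.83  2.72 10.08] turn deg [  0.    0.  179.9]
[0.5266835  0.27498541 0.12728339] 0.4967315657075507
```

Call:
carry_out(targets=[[[-2,1.4,1.5,0,0,0,0.5],[-3.8,2.7,3,0,0,0,0.5],[-3.8,2.7,5,0,0,0,0.5],[-3.8,2.7,6.5,0,0,0,0.5],[-3.8,2.7,6.5,0,0,0,0.5],[-3.8,2.7,6.5,0,0,0,0.5]]])

```text
clock: 2.6
position: [0.5575, 0.2427, 0.0632]
ee_rot: [-0.0, 0.659, 0.752, 0.0]
contact_force: [-1.1, -0.3, -0.9]
finger_gap: 0.498
grip_force: 0.0
```

Run:
```python
from h import *
go([.5585,.2405,.0265],np.radians(7.5));print(tool()[0],sensors.sense()["finger_gap"])
p=cams.get_image("side");cv2.imwrite("pics/g1.png",cv2.resize(p["pixels"][60:220,180:360],None,fx=3,fy=3))
```

```text
shift cm [-0.23  0.07  3.67] turn deg [ 0.  -0.   0.1]
shift cm [-0.23  0.07  3.67] turn deg [   0.     0.  -179.9]
[0.55747894 0.2427158  0.06317158] 0.4978757641602454
```

View pics/g1.png

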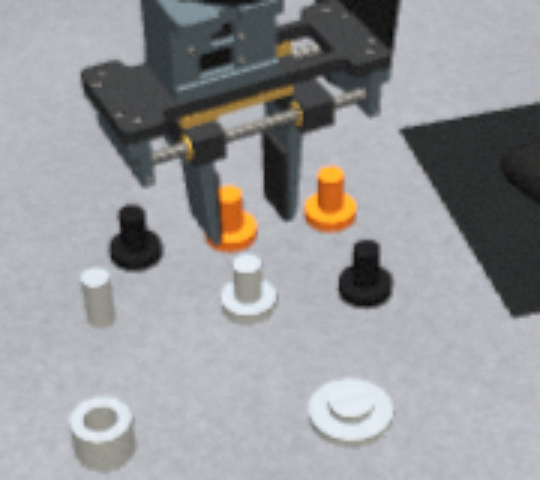

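The picture shows the open fingers above and apparently behind the steel spigot: tips at side (252,141) and (277,133), stub top at (262,147). They look higher or farther back than the pose says, so I'll check with depth.

Run:
```python
from h import *
np.set_printoptions(precision=4,suppress=True)
for n in("side","top"):
    p=cams.get_image(n)
    X,m=cloud(p)
    for u,v in ((251,139),(249,130),(277,132),(274,120)) if n=="side" else ():
        print(n,u,v,X[v-1:v+2,u-1:u+2].reshape(-1,3)[[0,4,8]])
    k=m&(np.linalg.norm(X[...,:2]-[.5575,.2427],axis=-1)<.09)&(X[...,2]>.046)&(X[...,2]<.10)
    P=X[k]; print(n,len(P),P.min(0),P.max(0))
    for z in np.arange(.045,.10,.01):
        q=P[(P[:,2]>=z)&(P[:,2]<z+.01)]
        if len(q):print(z,len(q),q.min(0)[:2],q.max(0)[:2])
print(sensors.sense()["position"])
```

```text
side 251 139 [[0.5292 0.2207 0.0895]
 [0.5307 0.2191 0.0878]
 [0.5328 0.2201 0.0839]]
side 249 130 [[0.5264 0.2204 0.1127]
 [0.5279 0.2189 0.1109]
 [0.5294 0.2177 0.109 ]]
side 277 132 [[0.5856 0.227  0.0868]
 [0.5879 0.2275 0.0833]
 [0.6226 0.3217 0.0012]]
side 274 120 [[0.5822 0.2341 0.1123]
 [0.5833 0.2313 0.1116]
 [0.5835 0.2258 0.1129]]
side 148 [0.5242 0.2176 0.0792] [0.5928 0.2601 0.1   ]
0.07500000000000001 29 [0.5308 0.2191] [0.5902 0.2601]
0.085 83 [0.5244 0.2177] [0.5928 0.26  ]
0.095 36 [0.5242 0.2176] [0.5925 0.2594]Traceback (most recent call last):
  File "<stdin>", line 9, in <module>
    return umr_minimum(a, axis, None, out, keepdims, initial, where)
ValueError: zero-size array to reduction operation minimum which has no identity
```

Run:
```python
from h import *
np.set_printoptions(precision=4,suppress=True)
s=sensors.sense();print(s["clock"],s["position"],s["joint_positions"],s["joint_velocities"],bot.tcp_to_tips,[a for a in dir(bot) if a[0]!="_"])
p=cams.get_image("side");X,m=cloud(p)
k=m&(np.linalg.norm(X[...,:2]-[.5575,.2427],axis=-1)<.05)&(X[...,2]>.045)&(X[...,2]<.14)
P=X[k];print(P.min(0),P.max(0),np.histogram(P[:,2],np.arange(.04,.15,.01)))
s=sensors.sense();print(s["clock"],s["position"])
```

```text
2.75 [0.5582 0.2425 0.0637] [0.3117 0.6226 1.5278 0.0001 0.9897 0.1805] [-0.0049  0.0023  0.004  -0.0017 -0.0035  0.0005] 0.014 ['MotionError', 'job_done', 'tcp_to_tips']
[0.5215 0.2159 0.0789] [0.595  0.2602 0.1399] (array([  0,   0,   0,   2,  63,  87,  87,  95, 103,  99]), array([0.04, 0.05, 0.06, 0.07, 0.08, 0.09, 0.1 , 0.11, 0.12, 0.13, 0.14]))
2.8 [0.5582 0.2423 0.0636]
```

Call:
carry_out(targets=[[[-0.1,0,1.2,0,0,0,0.5],[-0.1,0,2.5,0,0,0,0.5],[-0.1,0,2.5,0,0,0,0.5],[-0.1,0,2.5,0,0,0,0.5]]])

```text
clock: 3.2
position: [0.5575, 0.2406, 0.0369]
ee_rot: [-0.0, 0.66, 0.752, -0.001]
contact_force: [0.5, -0.1, -0.1]
finger_gap: 0.504
grip_force: 0.0
```

Run:
```python
from h import *
np.set_printoptions(precision=4,suppress=True)
p=cams.get_image("side");X,m=cloud(p)
k=m&(np.linalg.norm(X[...,:2]-[.5575,.2427],axis=-1)<.05)&(X[...,2]>.035)&(X[...,2]<.09)
P=X[k];print(P.min(0),P.max(0),np.histogram(P[:,2],np.arange(.03,.1,.005)))
s=sensors.sense();print(s["clock"],s["position"])
cv2.imwrite("pics/g2.png",cv2.resize(p["pixels"][80:200,190:340],None,fx=4,fy=4))
```

```text
[0.5223 0.2158 0.035 ] [0.5941 0.2584 0.0898] (array([ 0, 24, 36,  0, 10, 23, 40, 39, 35, 41, 42, 47,  0,  0]), array([0.03 , 0.035, 0.04 , 0.045, 0.05 , 0.055, 0.06 , 0.065, 0.07 ,
       0.075, 0.08 , 0.085, 0.09 , 0.095, 0.1  ]))
3.25 [0.5579 0.2408 0.0373]
```

View pics/g2.png

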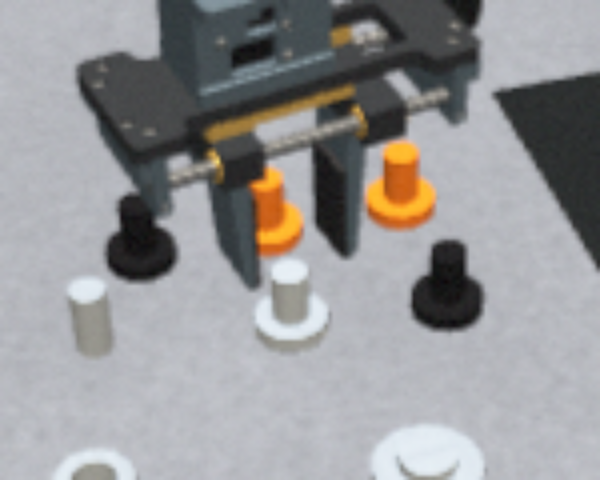

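The picture shows the tips (side (253,151) and (277,143)) clearly still above the stub top at (262,146). Depth puts them at z≈0.051, while the reported pose implies 0.023. The reported height is therefore about 28 mm too low, so I'll go by sight and descend carefully.

Call:
carry_out(targets=[[[0,0,0.9,0,0,0,0.5],[0,0,1.8,0,0,0,0.5],[0,0,1.8,0,0,0,0.5],[0,0,1.8,0,0,0,0.5]]])

```text
clock: 3.65
position: [0.5578, 0.2407, 0.0192]
ee_rot: [-0.0, 0.66, 0.752, -0.0]
contact_force: [-0.5, -0.3, 0.3]
finger_gap: 0.501
grip_force: 0.0
```

```bash
cat >> h.py <<'E'
def fingers(c,lo,hi,rad=.05):
    """fingertip points (grey-blue, dark) in the side view: bounds and lowest z"""
    p=cams.get_image("side");P,col=near(p,c,rad,lo,hi);P=P[col.max(1)<150]
    print("fingers n",len(P),"min",P.min(0).round(4),"max",P.max(0).round(4),"z hist",np.histogram(P[:,2],np.arange(lo,hi,.005))[0]);return p
E
python3 - <<'E'
from h import *
p=fingers([.5575,.2427],.012,.08);print(sensors.sense()["position"])
cv2.imwrite("pics/g3.png",cv2.resize(p["pixels"][100:180,210:320],None,fx=5,fy=5))
E
```

```text
fingers n 359 min [0.522  0.2153 0.0158] max [0.5945 0.2569 0.0799] z hist [ 3  6  5  5 13 28 32 39 36 40 40 44 44]
[0.55796545 0.24081615 0.01953848]
```

View pics/g3.png

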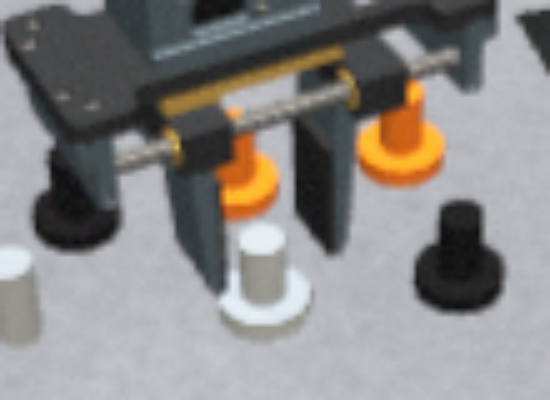

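The tips (side (254,158)) straddle the stub with no contact and stand at z≈0.034 by depth, so the 28 mm offset holds. I'll go down 1.9 cm more, to about 4 mm above the flange, and close.

Call:
carry_out(targets=[[[0,0,1.0,0,0,0,0.5],[0,0,1.9,0,0,0,0.5],[0,0,1.9,0,0,0,0.5],[0,0,1.9,0,0,0,0.5],[0,0,1.9,0,0,0,0.15],[0,0,1.9,0,0,0,0.15],[0,0,1.9,0,0,0,0.15],[0,0,1.9,0,0,0,0.15]]])

```text
clock: 4.5
position: [0.5581, 0.2409, 0.0008]
ee_rot: [0.0, 0.66, 0.752, 0.0]
contact_force: [-0.6, 0.5, 1.7]
finger_gap: 0.212
grip_force: 30.0
```

Run:
```python
from h import *
s=sensors.sense();print(s["position"],s["finger_gap"]*91,s["grip_force"],s["contact_force"])
```

```text
[0.55813274 0.24088312 0.00081544] 19.2665468927071 30.000550746917725 [-0.56949955  0.48923924  1.66560486]
```

Call:
carry_out(targets=[[[0,0,-2,0,0,0,0.15],[0,0,-5,0,0,0,0.15],[0,0,-8.5,0,0,0,0.15],[-4,-0.4,-9,0,0,0,0.15],[-8,-0.8,-9,0,0,0,0.15],[-12,-1.1,-9,0,0,0,0.15],[-16,-1.5,-9,0,0,0,0.15],[-20,-1.8,-9,0,0,0,0.15]]])

```text
clock: 5.3
position: [0.5658, 0.0386, 0.0907]
ee_rot: [-0.0, 0.659, 0.752, -0.0]
contact_force: [0.5, -0.2, -1.6]
finger_gap: 0.212
grip_force: 30.0
```

Run:
```python
from h import *
s=sensors.sense();print(s["position"],s["finger_gap"]*91,s["grip_force"],s["contact_force"])
go([.5737,-.1398,.09],np.radians(7.6))
```

```text
[0.56581944 0.03864546 0.09067394] 19.319484735442586 30.000470280647278 [ 0.54990585 -0.16948921 -1.55978765]
shift cm [-17.8   -1.54   0.07] turn deg [-0.  -0.  -0.1]
shift cm [-17.8   -1.54   0.07] turn deg [ -0.    0.  179.9]
```

Call:
carry_out(targets=[[[-4,-0.4,0,0,0,0,0.15],[-8.5,-0.8,0,0,0,0,0.15],[-13,-1.2,0,0,0,0,0.15],[-16.5,-1.5,0.5,0,0,0,0.15],[-17.8,-1.5,2,0,0,0,0.15],[-17.8,-1.5,3,0,0,0,0.15],[-17.8,-1.5,3,0,0,0,0.15],[-17.8,-1.5,3,0,0,0,0.15]]])

```text
clock: 6.1
position: [0.5741, -0.1369, 0.0604]
ee_rot: [-0.001, 0.659, 0.752, -0.0]
contact_force: [-0.3, -0.4, -2.1]
finger_gap: 0.204
grip_force: 30.0
```

Run:
```python
from h import *
s=sensors.sense();print(s["position"],s["finger_gap"]*91,s["grip_force"],s["contact_force"])
go([.5737,-.1398,.014],np.radians(7.6))
p=cams.get_image("side");cv2.imwrite("pics/t1.png",cv2.resize(p["pixels"][200:370,260:460],None,fx=3,fy=3))
```

```text
[ 0.57407136 -0.13687197  0.06036803] 18.57122678040937 29.999700486660004 [-0.31463535 -0.44598369 -2.08130682]
shift cm [-0.29 -0.07  4.64] turn deg [-0.1 -0.  -0.1]
shift cm [-0.29 -0.07  4.64] turn deg [-1.000e-01  1.000e-01  1.799e+02]
```

View pics/t1.png

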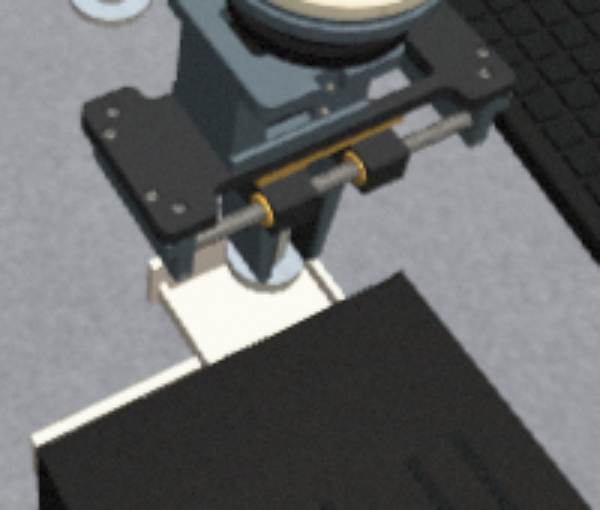

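The spigot hangs flange-down over the pocket (flange at side (348,287)), with the gripper clear of the dock. Lowering now.

Call:
carry_out(targets=[[[-0.3,0,1.5,0,0,0,0.15],[-0.3,0,3,0,0,0,0.15],[-0.3,0,4,0,0,0,0.15],[-0.3,0,4.4,0,0,0,0.15],[-0.3,0,4.4,0,0,0,0.15],[-0.3,0,4.4,0,0,0,0.15],[-0.3,0,4.4,0,0,0,0.15]]])

```text
clock: 6.85
position: [0.5752, -0.1413, 0.0172]
ee_rot: [0.0, 0.659, 0.752, 0.0]
contact_force: [-0.3, -0.4, -1.4]
finger_gap: 0.21
grip_force: 30.0
```

Run:
```python
from h import *
s=sensors.sense();print(s["position"],s["finger_gap"]*91,s["grip_force"],s["contact_force"])
for n in("top","side"):
    p=cams.get_image(n);c=np.array([.5737,-.1398])
    P,col=near(p,c,.03,.015,.035);print(n,"flange z",len(P),np.histogram(P[:,2],np.arange(.01,.036,.003)), P[:,:2].min(0),P[:,:2].max(0))
```

```text
[ 0.57522039 -0.141307    0.01722803] 19.144259080055924 29.999680817127228 [-0.26285643 -0.39645066 -1.43397259]Traceback (most recent call last):
  File "<stdin>", line 5, in <module>
    return umr_minimum(a, axis, None, out, keepdims, initial, where)
ValueError: zero-size array to reduction operation minimum which has no identity
```

Call:
carry_out(targets=[[[0,0,0.2,0,0,0,0.15],[0,0,0.4,0,0,0,0.15],[0,0,0.4,0,0,0,0.15]]])

```text
clock: 7.2
position: [0.575, -0.1413, 0.0128]
ee_rot: [0.0, 0.66, 0.752, 0.0]
contact_force: [-0.7, -0.2, 1.4]
finger_gap: 0.21
grip_force: 30.0
```

Force now +1.4 N, so the part is seated. Release and rise.

Call:
carry_out(targets=[[[0,0,0,0,0,0,0.42],[0,0,0,0,0,0,0.42],[0,0,0,0,0,0,0.42],[0,0,-1,0,0,0,0.42],[0,0,-3,0,0,0,0.42],[0,0,-6,0,0,0,0.42],[0,0,-8.5,0,0,0,0.42],[0,0,-8.5,0,0,0,0.42]]])

```text
clock: 8.0
position: [0.5768, -0.1419, 0.1015]
ee_rot: [0.003, 0.66, 0.752, 0.001]
contact_force: [0.1, -0.9, -0.7]
finger_gap: 0.419
grip_force: 0.0
```

Run:
```python
from h import *
s=sensors.sense();print(s["position"],s["finger_gap"]*91)
a=np.radians(7.6);e=np.array([np.cos(a),np.sin(a)]);x=np.array([np.sin(a),-np.cos(a)])
# push point: outer face s=.1745, t=.5505; approach 60 mm before it
w=lambda t,s:list(t*e+s*x)
print("approach",w(.5505,.1145));go(w(.5505,.1145)+[.098],a);go(w(.5505,.1145)+[0.0],a)
go(w(.5505,.1145)+[.098],a+np.pi/2)
```

```text
[ 0.57675362 -0.14189549  0.10151344] 38.159835788324514
approach [np.float64(0.5608075115929142), np.float64(-0.04068703652225564)]
shift cm [10.24 -0.27  0.32] turn deg [ 0.3  0.1 -0.1]
shift cm [10.24 -0.27  0.32] turn deg [  0.2  -0.5 179.9]
shift cm [10.27 -0.32 10.12] turn deg [ 0.3  0.1 -0.1]
shift cm [10.27 -0.32 10.12] turn deg [  0.2  -0.5 179.9]
shift cm [10.24 -0.27  0.32] turn deg [  0.1   0.3 -90.1]
shift cm [10.24 -0.27  0.32] turn deg [ 0.3 -0.1 89.9]
```

Call:
carry_out(targets=[[[4,0,0,0,0,0,0.2],[8,-0.2,0,0,0,0,0],[10.2,-0.3,1,0,0,0,0],[10.2,-0.3,4,0,0,0,0],[10.2,-0.3,7,0,0,0,0],[10.2,-0.3,9.6,0,0,0,0],[10.2,-0.3,9.6,0,0,0,0],[10.2,-0.3,9.6,0,0,0,0]]])

```text
clock: 8.8
position: [0.5584, -0.0405, 0.0019]
ee_rot: [-0.0, 0.66, 0.752, -0.0]
contact_force: [0.5, -1.5, 0.3]
finger_gap: 0.003
grip_force: 0.0
```

Run:
```python
from h import *
s=sensors.sense();print(s["position"],s["finger_gap"]*91,s["contact_force"])
a=np.radians(7.6);e=np.array([np.cos(a),np.sin(a)]);x=np.array([np.sin(a),-np.cos(a)])
w=lambda t,s:list(t*e+s*x)
go(w(.5505,.1745-.016)+[.003],a)
p=cams.get_image("side");P,col=near(p,s["position"][:2],.05,.005,.09);P=P[col.max(1)<150]
print("fingers z",P[:,2].min(),"s range",(P[:,:2]@x).min(),(P[:,:2]@x).max(),"t",(P[:,:2]@e).min(),(P[:,:2]@e).max())
P,_=near(p,[.5745,-.141],.04,.045,.06);print("spigot top",len(P),P.mean(0),"s,t",(P[:,:2].mean(0)@x),P[:,:2].mean(0)@e)
cv2.imwrite("pics/t2.png",cv2.resize(p["pixels"][190:370,240:460],None,fx=3,fy=3))
```

```text
[ 0.55841427 -0.04050411  0.00192639] 0.23431914611164684 [ 0.46547931 -1.54839028  0.31438712]
shift cm [-4.45  0.24 -0.11] turn deg [-0.  -0.  -0.1]
shift cm [-4.45  0.24 -0.11] turn deg [-0.000e+00  1.000e-01  1.799e+02]
fingers z 0.016695083132632682 s range 0.10037737273178261 0.13459811941722408 t 0.5347213212254446 0.5618195949057647
spigot top 143 [ 0.5741247  -0.14283472  0.05140898] s,t 0.2175116569964836 0.5501905245288439
```

View pics/t2.png

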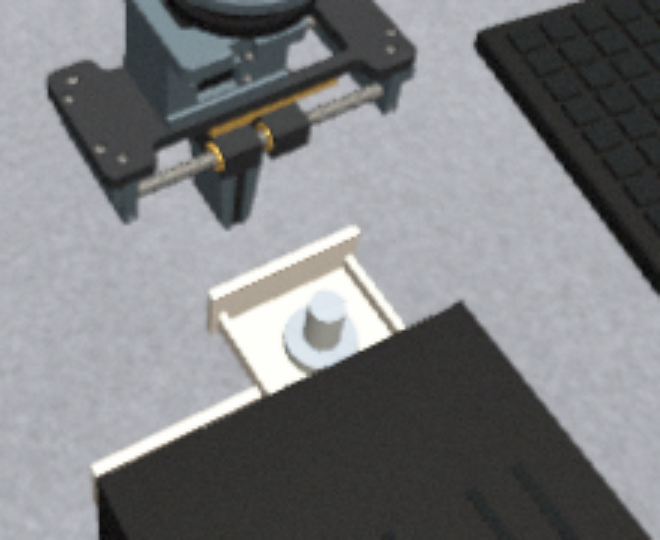

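The spigot stands upright in the open tray (flange centre at side (347,303)). The closed fingers are in front of the plate at (317,262). Push now.

Call:
carry_out(targets=[[[-2,0.2,0,0,0,0,0],[-3.6,0.2,0,0,0,0,0],[-4.2,0.2,0,0,0,0,0],[-4.6,0.2,0,0,0,0,0],[-5.0,0.2,0,0,0,0,0],[-5.6,0.2,0,0,0,0,0],[-6.2,0.2,0,0,0,0,0],[-6.8,0.2,0,0,0,0,0]]])

```text
clock: 9.65
position: [0.5694, -0.1078, 0.0016]
ee_rot: [-0.0, 0.659, 0.752, 0.0]
contact_force: [0.4, 4.9, 4.0]
finger_gap: 0.006
grip_force: 2.5
```

```bash
cat > m.py <<'E'
from h import *
a=np.radians(7.6);e=np.array([np.cos(a),np.sin(a)]);x=np.array([np.sin(a),-np.cos(a)])
s=sensors.sense();q=s["position"][:2];f=s["contact_force"][:2]
print("tcp s,t",q@x,q@e,"z",s["position"][2],"F along",f@x,"across",f@e)
p=cams.get_image("top")
c=.5505*e+.21*x
P,col=near(p,c,.09,.037,.047);P=P[col.min(1)>130];t=P[:,:2]@e;P=P[t>.5];v=P[:,:2]@x
print("open-tray plate s",np.percentile(v,[2,50,98]) if len(v) else None)
p=cams.get_image("side")
P,col=near(p,c,.09,.047,.056);P=P[col.min(1)>120];print("spigot top",len(P),P.mean(0) if len(P) else 0,P[:,:2].mean(0)@x if len(P) else 0)
E
python3 m.py
```

```text
tcp s,t 0.18213543089844575 0.5501026941828213 z 0.001611375791241848 F along -4.796429518534789 across 1.0069778183925566
open-tray plate s None
spigot top 72 [ 0.57785203 -0.16491612  0.05226515] 0.23989204026611965
```

Call:
carry_out(targets=[[[-0.6,0,0,0,0,0,0],[-1.2,0,0,0,0,0,0],[-1.8,0,0,0,0,0,0],[-2.4,0,0,0,0,0,0],[-3.0,0,0,0,0,0,0],[-3.6,0,0,0,0,0,0],[-4.0,0,0,0,0,0,0],[-4.2,0,0,0,0,0,0]]])

```text
clock: 10.55
position: [0.5749, -0.1497, 0.0015]
ee_rot: [0.0, 0.66, 0.752, 0.0]
contact_force: [1.8, 4.0, -0.7]
finger_gap: 0.006
grip_force: 1.8
```

```bash
python3 m.py
```

```text
tcp s,t 0.22440845581948038 0.5500969309622201 z 0.001534391668323816 F along -3.715649426663236 across 2.302125658040841
open-tray plate s None
spigot top 0 0 0
```

Tray is in by about 65 mm. Creep on to the stop.

Call:
carry_out(targets=[[[-0.1,0,0,0,0,0,0],[-0.2,0,0,0,0,0,0],[-0.3,0,0,0,0,0,0],[-0.4,0,0,0,0,0,0],[-0.5,0,0,0,0,0,0],[-0.55,0,0,0,0,0,0],[-0.55,0,0,0,0,0,0]]])

```text
clock: 11.35
position: [0.5752, -0.1524, 0.0016]
ee_rot: [-0.001, 0.66, 0.752, 0.001]
contact_force: [4.3, 24.2, 4.1]
finger_gap: 0.003
grip_force: 11.9
```

24 N means a stop has been reached. Back off slowly and check the latch.

Call:
carry_out(targets=[[[0.5,0,0,0,0,0,0],[1.0,0,0,0,0,0,0],[1.5,0,0,0,0,0,0],[2.0,0,0,0,0,0,0],[2.8,0,0,0,0,0,0],[4,0,0,0,0,0,0],[7,0,0,0,0,0,0],[10,0,0,0,0,0,0]]])

```text
clock: 12.15
position: [0.5623, -0.0545, 0.0016]
ee_rot: [0.0, 0.66, 0.751, 0.0]
contact_force: [0.1, -0.0, -0.2]
finger_gap: 0.006
grip_force: 0.0
```

```bash
cat > n.py <<'E'
from h import *
a=np.radians(7.6);e=np.array([np.cos(a),np.sin(a)]);x=np.array([np.sin(a),-np.cos(a)])
s=sensors.sense();print(s["position"],s["contact_force"])
for n in("top","side"):
    p=cams.get_image(n);P,col=near(p,.5505*e+.23*x,.3,.034,.048);P=P[col.min(1)>120]
    t=P[:,:2]@e;v=P[:,:2]@x
    for nm,lo,hi in(("tray",.5,.6),("neighbour",.39,.49)):
        k=(t>lo)&(t<hi)&(v>.15)&(v<.27);print(n,nm,k.sum(),np.percentile(v[k],[2,50,98]).round(4) if k.sum() else None)
    cv2.imwrite(f"pics/f_{n}.png",p["pixels"])
i=cv2.imread("pics/f_side.png")[190:370,240:460];j=cv2.imread("pics/f_top.png")[130:300,360:560]
cv2.imwrite("pics/f.png",np.hstack([cv2.resize(i,(400,327)),cv2.resize(j,(385,327))]))
E
python3 n.py
```

```text
[ 0.56230261 -0.05449605  0.00164138] [ 0.09168993 -0.04965707 -0.22676771]
top tray 0 None
top neighbour 0 None
side tray 243 [0.2331 0.2368 0.2395]
side neighbour 225 [0.234  0.2373 0.24  ]
```

View pics/f.png

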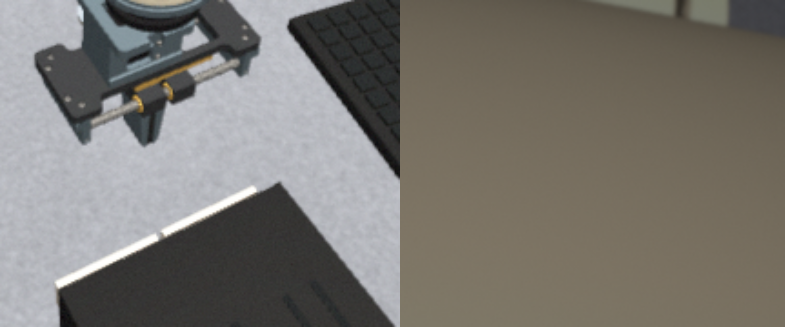

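The tray has latched level with its neighbour: plate faces at 0.2368 and 0.2373 m along the push axis, white strip in line at side (270–380, 295–345). The gripper is clear and reads no force.

```bash
python3 -c "
from rig import bot;print(bot.job_done())"
```

```text
the job is handed in; nothing more can be done
None
```

The job is handed in: I stood the steel spigot flange down in the tray and pushed the tray in; it latched level with its closed neighbour. I last saw the part standing about a third of the way in; after that the dock hid it, so I couldn't confirm it still stands.

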